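# Put the spice mills on charge, battery end down

## Robot

A 6-joint arm with a two-finger parallel gripper is mounted at the origin on a cart in front of the work surface, level with it; the furniture and walls round the work are solid. World frame = base frame: x ahead of the robot, y to its left, z up, the work surface at z = 0. Lengths are in m, angles in rad, forces in N, time in s.
With the tool pointing down it reaches from about 0.325 to 0.85 m from the base axis. Payload 15.5 kg.
Tool frame: the origin (TCP) lies at the very end of the fingers, on their centre line; the grasp point (between the pads) lies 19 mm behind it; z points along the fingers, y is the direction in which the jaws open and shut (so a half turn about z gives the same grasp; the last joint's range is limited). The gripper opens to 91 mm and grips with 3 to 60 N. Pads are 32 mm wide; open, the fingers measure 118 mm over their backs; the gripper's body (76 mm by 178 mm) begins 60 mm behind the grasp point.
Start: joints at [-1.395, 0.494, 1.345, -0, 1.302, -0.096], TCP at [0.167, -0.602, 0.214] pointing down, gripper open.
Joint ranges: [-2.91, 2.91], [-0.82, 2.16], [0.22, 2.67], [-1.22, 4.37], [0.12, 2.79], [-3.08, 3.08]. Speed limits (rad/s): [1.89, 1.89, 2.57, 3.01, 3.01, 3.01].

## Interface

Orientations are given as a rotation vector (axis times angle).
In Python, from workcell import get_state, capture, manip gives the robot as it stands.
- The arm moves only by the shell command python3 -m inch 'ROWS' [OPENING] [FORCE]. ROWS is JSON, a list of rows, each a list of 2 entries, a list of its own where there are three numbers: the shift along the tool's x, y, z in m, then the turn about the tool's z in units of 6 degrees (1.0 is 6 degrees). A call has 1 to 8 rows; each row is the pose to reach, as a shift and turn from the pose commanded when the call began, along the tool's axes at that moment; what a row does not reach only later rows make up. A row lasts 1/12 s, in which the tool goes at most 41.7 mm and 7.16 degrees, less where a joint would pass 70% of its speed; a pose out of reach is approached as far as the arm can. A call with a gripper value outside its range is refused whole. OPENING is the closure, from 0 (fully open) to 1 (shut), set as the call begins (- or left out, the last holds). The fingers move at their own pace and stop on an object; FORCE is the grip in N (left out, the last holds). Time passes only in rows, so rows that repeat a pose let the fingers close. It gives the time, the measured TCP pose, the force and the opening at its end, in the units of the state.
- get_state(): the state, without advancing time (a new reading comes with each control period).
- capture(name): name is "scene" or "top"; returns a dict with "pixels" (400x640x3 uint8, blue, green, red), "K" (3x3 intrinsics, pixels), "R" (3x3) and "t" (3): a world point X has camera coordinates R X + t. Camera axes: x right, y down, z forward; pixel columns grow to the right and rows downward; lengths in m; the calibration is good to about 2 mm. A picture is of the moment at which its call begins. There is no depth.
- manip.hand_in(): hands the job in, once; it reports no verdict.
The state is a dict: "time_s": time; "joint_pos": joint angles; "qd": joint speeds; "tau": joint torques, N m; "position": TCP position; "eef_rot": TCP orientation; "contact_force": force on the tool from outside, world axes, zero at the start; "ft_torque": the same for the moment, N m; "gripper_width": finger opening in m.
Only numpy, scipy, OpenCV 4.12 (cv2) and the standard library are available. Lean on these libraries where they do the work, as an engineer would, in place of code of your own. Each camera call takes 0.05 s, during which the arm holds its last target. There are 200 camera calls.

## Task

Put the three rechargeable spice mills that were left lying on the hob back in their charging dock: one in each sloping cradle, fully home against the foot stop, battery end down, so that every cradle sinks onto its charging studs. Both ends of a mill look alike, but the batteries make one end much heavier, which you can feel when you lift it by its middle. Leave the egg timer, salt shaker, spice jar and tea light where they stand.

Things in the scene. Friction and masses are not known exactly. Their poses are not given: they have to be found in the camera images.
- mill_white: Spice mill, white caps, steel body, 0.28-0.37 kg: square bar 130 mm long, 42 mm square over the 30 mm long caps, 40 mm between, black seam at mid-length; lies flat, in any direction, on the hob glass, 5 mm above the worktop. Origin at its centre, x along it. Both ends look alike; the batteries under one cap put the centre of mass about 30 mm towards that end: +x or -x, different each time.
- mill_red: Spice mill, red caps, steel body, 0.28-0.37 kg: square bar 130 mm long, 42 mm square over the 30 mm long caps, 40 mm between, black seam at mid-length; lies flat, in any direction, on the hob glass, 5 mm above the worktop. Origin at its centre, x along it. Both ends look alike; the batteries under one cap put the centre of mass about 30 mm towards that end: +x or -x, different each time.
- mill_orange: Spice mill, orange caps, steel body, 0.28-0.37 kg: square bar 130 mm long, 42 mm square over the 30 mm long caps, 40 mm between, black seam at mid-length; lies flat, in any direction, on the hob glass, 5 mm above the worktop. Origin at its centre, x along it. Both ends look alike; the batteries under one cap put the centre of mass about 30 mm towards that end: +x or -x, different each time.
- dock: White charging dock, fixed: wedge 268 mm wide (y), 155 mm deep, 77 mm high (108 mm over the cradles), with three grey rocking cradles 92 mm apart. Origin at the centre of its underside; x to its back (away from the robot), z up. Each cradle slopes up towards dock +x and is hinged 80 mm up from its foot stop; a weak spring holds its low end up, off the charging studs.
- cradle_right (a joint): Tilt of the right (-y) cradle, rad: 0 unloaded (24 degree slope), 0.14 fully sunk (32 degrees). It sinks by itself under the weight of a mill let go in it battery end down; with the battery end up it stays at or near 0.
- cradle_middle (a joint): Tilt of the middle cradle, rad: 0 unloaded (24 degree slope), 0.14 fully sunk (32 degrees); works like the right one.
- cradle_left (a joint): Tilt of the left (+y) cradle, rad: 0 unloaded (24 degree slope), 0.14 fully sunk (32 degrees); works like the right one.
- bay_right (a point): Point of the right (-y) cradle (seen from the robot), moving with it, where a mill's centre lies when fully home; x up the slope along the cradle, z square off its floor. It is 21 mm from the floor and 65 mm from the foot stop. A mill may stay where it is let go rather than slide down to the stop by itself.
- bay_middle (a point): Point of the middle cradle (seen from the robot), moving with it, where a mill's centre lies when fully home; x up the slope along the cradle, z square off its floor. Each cradle has a floor 118 mm long (a mill's upper end overhangs it by 12 mm) and across its low end a foot stop 26 mm high, with a copper ring on it.
- bay_left (a point): Point of the left (+y) cradle (seen from the robot), moving with it, where a mill's centre lies when fully home; x up the slope along the cradle, z square off its floor. Cheeks 18 mm high flank each floor from 0 to 34 mm and 92 to 118 mm from the foot stop, 49 mm apart at the floor, 52 mm at the top; the gap between is for fingers.
- egg_timer: Red and white wind-up egg timer, 61 mm across, 52 mm high, loose on the hob among the mills; origin at the centre of its underside. To be left alone.
- salt_shaker: Glass salt shaker with a grey top, 44 mm across, 90 mm high, loose in front of the dock; origin at the centre of its underside. To be left alone.
- spice_jar: Glass spice jar with a red cap, 45 mm across, 106 mm high, loose at the back left of the hob; origin at the centre of its underside. To be left alone.
- tea_light: Tea light in a metal cup, 38 mm across, 15 mm high, loose in front of the dock; origin at the centre of its underside. To be left alone.

How it is judged:
By the outcome, as a careful person would: the job done as asked, in the order asked, and still so for the second after the job is handed in, with the robot touching nothing.
It also fails if it takes over 67 s, if anything falls off the work surface, if the arm or the gripper's body presses on something with over 40 N, if the wrist force passes 120 N, or if a joint passes its speed limit or range.

## Working session

There is one attempt and no reset: what is moved stays moved. The work goes in short steps, Python scripts to look and compute and a shell command to move; the robot and the scene stay as the last step left them, time stands still between calls to the robot, and variables do not carry over. Pictures are saved under pics/ and viewed, about 8 in all and at most 12, crops included, and the job is handed in when it is done.

```bash
mkdir -p pics; ls; python3 - <<'E'
from workcell import get_state, capture
import cv2,pickle
print(get_state())
for n in("scene","top"):
    c=capture(n); pickle.dump(c,open(f"pics/{n}0.pkl","wb")); cv2.imwrite(f"pics/{n}0.png",c["pixels"]); print(n,c["K"],c["R"],c["t"])
E
```

```text
pics
{'time_s': 0.0, 'joint_pos': array([-1.39549286e+00,  4.94172693e-01,  1.34614470e+00,  2.39670311e-05,
        1.30250268e+00, -9.55188636e-02]), 'qd': array([-0.0005651 ,  0.00161197, -0.00087088,  0.0009992 , -0.00149537,
       -0.00043962]), 'tau': array([ 1.41554334e-03, -8.78811622e+01, -3.81858230e+01,  7.07985694e-02,
        5.32671623e-02, -1.49654188e-04]), 'position': array([ 0.16713399, -0.60183545,  0.2133402 ]), 'eef_rot': array([-3.11161945e+00, -4.23932252e-01,  4.06115039e-05]), 'contact_force': array([-0.25708899,  0.0785402 , -0.69749089]), 'ft_torque': array([ 0.03950752,  0.0263394 , -0.02823404]), 'gripper_width': 0.0912109659974246}
scene [[459.5934021    0.         323.24727466]
 [  0.         459.5934021  196.8830528 ]
 [  0.           0.           1.        ]] [[-0.66902396 -0.74323888 -0.00170517]
 [-0.55037432  0.49695681 -0.67091134]
 [ 0.49949479 -0.44791728 -0.74153561]] [0.42890565 0.35150721 0.85383401]
top [[481.15494407   0.         316.30113293]
 [  0.         481.15494407 190.96221103]
 [  0.           0.           1.        ]] [[-0.00721557 -0.9996892  -0.023863  ]
 [-0.99529274  0.00948611 -0.09644883]
 [ 0.09664522  0.02305474 -0.99505185]] [0.05482516 0.58490282 1.20332406]
```

View pics/top0.png

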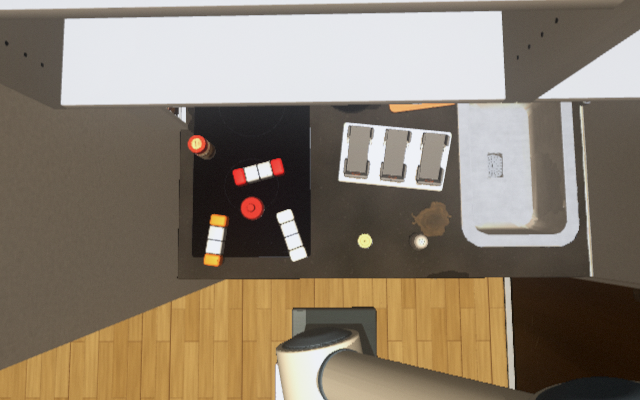

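View pics/scene0.png

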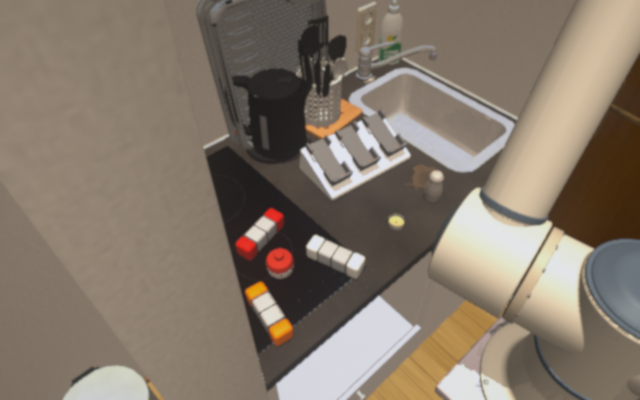

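```bash
cat > h.py <<'E'
import numpy as np,pickle,cv2
def ray(c,u,v,z):
    R,t,K=c["R"],c["t"],c["K"]; C=-R.T@t; d=R.T@np.linalg.inv(K)@np.array([u,v,1.]); return C+d*(z-C[2])/d[2]
def proj(c,X):
    p=c["K"]@(c["R"]@np.asarray(X,float)+c["t"]); return p[:2]/p[2]
E
python3 - <<'E'
from h import *
c=pickle.load(open("pics/top0.pkl","rb"));p=c["pixels"]
print(-c["R"].T@c["t"])
hsv=cv2.cvtColor(p,cv2.COLOR_BGR2HSV)
def rect(m,box,n):
    u0,v0,u1,v1=box;k=np.zeros(m.shape,np.uint8);k[v0:v1,u0:u1]=m[v0:v1,u0:u1]
    pts=cv2.findNonZero(k).astype(np.float32).reshape(-1,2)
    w=np.array([ray(c,u,v,.047)[:2] for u,v in pts],np.float32)
    (a,s,th)=cv2.minAreaRect(w); print(n,np.round(a,4),np.round(s,4),th,cv2.boxPoints((a,s,th)).round(3).tolist())
m=(p.max(2)>110).astype(np.uint8)
rect(m,(228,155,290,188),"red");rect(m,(200,210,232,270),"orange");rect(m,(272,205,310,264),"white")
cr=cv2.resize(p[108:204,330:460],None,fx=6,fy=6,interpolation=cv2.INTER_CUBIC);cv2.imwrite("pics/dock.png",cr)
for n,u,v,z in[("timer",252,208,.05),("salt",420,242,.09),("tea",365,241,.015),("jar",197,144,.106)]:print(n,ray(c,u,v,z).round(3))
E
```

```text
[0.46624962 0.02151734 1.25509131]
red [0.6353 0.1978] [0.0425 0.1295] 14.272658348083496 [[0.5989999771118164, 0.2549999952316284], [0.6309999823570251, 0.12999999523162842], [0.671999990940094, 0.14000000059604645], [0.6399999856948853, 0.26600000262260437]]
orange [0.4631 0.3057] [0.0431 0.1297] 81.33348846435547 [[0.3959999978542328, 0.2939999997615814], [0.5239999890327454, 0.2750000059604645], [0.5299999713897705, 0.31700000166893005], [0.4020000100135803, 0.3370000123977661]]
white [0.4738 0.1139] [0.1297 0.0421] 18.732973098754883 [[0.4059999883174896, 0.11299999803304672], [0.4189999997615814, 0.0729999989271164], [0.5419999957084656, 0.11500000208616257], [0.527999997138977, 0.1550000011920929]]
timer [0.542 0.212 0.05 ]
salt [ 0.454 -0.199  0.09 ]
tea [ 0.457 -0.073  0.015]
jar [0.696 0.338 0.106]
```

View pics/dock.png

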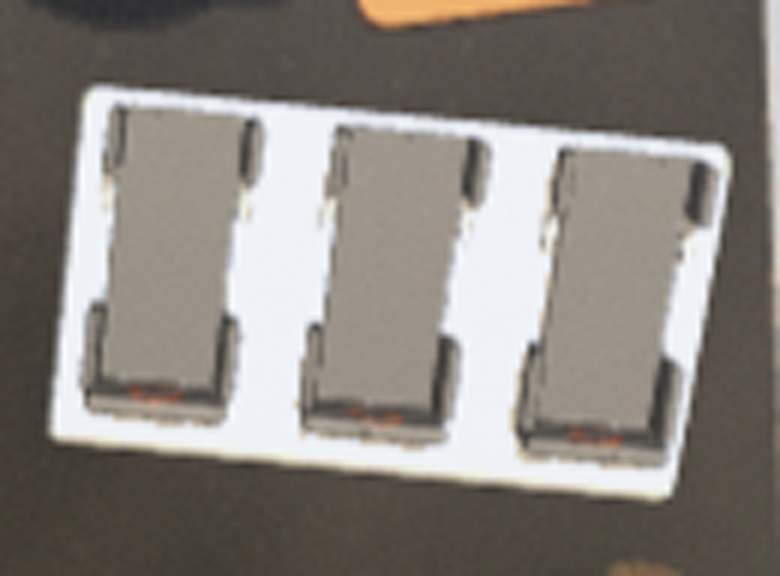

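```bash
python3 - <<'E'
from h import *
from scipy.optimize import least_squares
c=pickle.load(open("pics/top0.pkl","rb"))
px=lambda a,b:((a+.5)/6-.5+330,(b+.5)/6-.5+108)
L=[((-.0775,.134,0),(50,438)),((-.0775,-.134,0),(668,500)),((.0775,.134,.077),(86,88)),((.0775,-.134,.077),(732,147))]
def W(q,l):
    l=np.asarray(l);s,k=np.sin(q[2]),np.cos(q[2]);return np.array([q[0]+k*l[0]-s*l[1],q[1]+s*l[0]+k*l[1],l[2]])
f=lambda q:np.concatenate([proj(c,W(q,l))-px(*p) for l,p in L])
r=least_squares(f,[.65,-.13,0]);q=r.x;print(q,r.fun.round(2))
k,s=np.cos(q[2]),np.sin(q[2])
def loc(u,v,z):
    X=ray(c,*px(u,v),z);d=X[:2]-q[:2];return np.round([k*d[0]+s*d[1],-s*d[0]+k*d[1]],4)
for n,u,v in[("L",180,108),("M",405,133),("R",628,155)]: print(n,"upper end",loc(u,v,.0916))
for n,u,v in[("L",155,408),("M",375,432),("R",595,460)]: print(n,"stop outer top edge",loc(u,v,.067))
for n,u,v in[("L",165,382),("M",382,404),("R",600,430)]: print(n,"stop inner top/foot",loc(u,v,.067))
E
```

```text
[ 0.66867559 -0.14709556 -0.10656519] [-0.24  3.45 -0.7   2.99  0.3  -3.14  0.57 -3.07]
L upper end [0.0612 0.0951]
M upper end [0.0594 0.0028]
R upper end [ 0.0588 -0.088 ]
L stop outer top edge [-0.0598  0.0928]
M stop outer top edge [-0.061   0.0016]
R stop outer top edge [-0.0639 -0.0892]
L stop inner top/foot [-0.0486  0.0897]
M stop inner top/foot [-0.0491 -0.0003]
R stop inner top/foot [-0.0513 -0.0903]
```

```bash
cat > go.py <<'E'
# prints shift/turn (tool axes, 6deg units) from the present pose to targets "x,y,z,yawdeg"
import sys,numpy as np
from scipy.spatial.transform import Rotation as Ro
from workcell import get_state
s=get_state();M=Ro.from_rotvec(s["eef_rot"]).as_matrix();yaw=np.degrees(np.arctan2(M[1,0],M[0,0]))
print("t %.2f"%s["time_s"],"pos",s["position"].round(4),"yaw %.1f"%yaw,"q6 %.2f"%s["joint_pos"][5],"F",s["contact_force"].round(1),"T",s["ft_torque"].round(3),"w %.4f"%s["gripper_width"],"tilt",(M[:2,2]).round(4))
for a in sys.argv[1:]:
    x,y,z,t=map(float,a.split(","));c,d=np.cos(np.radians(yaw)),np.sin(np.radians(yaw))
    dx,dy,dz=np.array([x,y,z])-s["position"]
    print(a,"->",np.round([c*dx+d*dy,d*dx-c*dy,-dz],4),"turn %.2f"%((yaw-t)/6))
E
python3 go.py .4738,.1139,.12,18.7
```

```text
t 0.10 pos [ 0.1671 -0.6019  0.2134] yaw 15.5 q6 -0.10 F [-0.5 -0.3  0.4] T [-0.011 -0.006  0.032] w 0.0914 tilt [-0.0002  0.0011]
.4738,.1139,.12,18.7 -> [ 0.487  -0.6076  0.0934] turn -0.53
```

```bash
python3 -m inch '[[[0.18,-0.22,0],0],[[0.18,-0.22,0],0],[[0.18,-0.22,0],0],[[0.18,-0.22,0],0],[[0.18,-0.22,0],0],[[0.18,-0.22,0],0],[[0.18,-0.22,0],0],[[0.18,-0.22,0],0]]' 0.2 30 && python3 -m inch '[[[0.18,-0.22,0],0],[[0.18,-0.22,0],0],[[0.18,-0.22,0],0],[[0.18,-0.22,0],0],[[0.18,-0.22,0],0],[[0.18,-0.22,0],0],[[0.18,-0.22,0],0],[[0.18,-0.22,0],0]]'; python3 go.py .4738,.1139,.1,18.7
```

```text
time_s: 0.77
position: [0.2826, -0.3365, 0.2137]
eef_rot: [-3.109, -0.428, 0.0]
contact_force: [-1.3, 0.0, 0.2]
gripper_width: 0.0732
time_s: 1.43
position: [0.3978, -0.0772, 0.2139]
eef_rot: [-3.111, -0.431, -0.001]
contact_force: [-0.8, -0.6, -0.1]
gripper_width: 0.0727
t 1.43 pos [ 0.3978 -0.0772  0.2139] yaw 15.8 q6 0.95 F [-0.8 -0.6 -0.1] T [-0.034  0.009  0.008] w 0.0727 tilt [0.0004 0.0013]
.4738,.1139,.1,18.7 -> [ 0.1251 -0.1633  0.1139] turn -0.49
```

```bash
python3 -m inch '[[[0.125,-0.163,0.11],-0.5],[[0.125,-0.163,0.11],-0.5],[[0.125,-0.163,0.11],-0.5],[[0.125,-0.163,0.11],-0.5],[[0.125,-0.163,0.11],-0.5],[[0.125,-0.163,0.11],-0.5],[[0.125,-0.163,0.11],-0.5],[[0.125,-0.163,0.11],-0.5]]'>/dev/null; python3 go.py .4738,.1139,.016,18.7
```

```text
t 2.10 pos [0.4728 0.109  0.1031] yaw 18.6 q6 1.35 F [ 0.5 -0.  -0. ] T [-0.014 -0.021  0.002] w 0.0732 tilt [-0.0019 -0.0003]
.4738,.1139,.016,18.7 -> [ 0.0025 -0.0043  0.0871] turn -0.01
```

```bash
python3 -m inch '[[[0,-0.001,0.04],0],[[0,-0.001,0.07],0],[[0,-0.001,0.087],0],[[0,-0.001,0.087],0],[[0,-0.001,0.087],0]]'>/dev/null; python3 go.py .4738,.1139,.016,18.7
python3 -m inch '[[[0,0,0],0],[[0,0,0],0],[[0,0,0],0],[[0,0,0],0],[[0,0,0],0],[[0,0,0],0]]' 1 30; python3 go.py
python3 -m inch '[[[0,0,-0.03],0],[[0,0,-0.06],0],[[0,0,-0.1],0],[[0,0,-0.1],0],[[0,0,-0.1],0],[[0,0,-0.1],0]]'>/dev/null; python3 go.py .6626,-.2375,.2,-6.1 .6626,-.2375,.2,173.9
```

```text
t 2.52 pos [0.4725 0.1085 0.0172] yaw 18.5 q6 1.35 F [-0.1 -0.2  1. ] T [-0.026 -0.047 -0.024] w 0.0732 tilt [-0.0013 -0.0002]
.4738,.1139,.016,18.7 -> [ 0.0029 -0.0047  0.0012] turn -0.04
time_s: 3.02
position: [0.4732, 0.1096, 0.0174]
eef_rot: [-3.101, -0.506, -0.001]
contact_force: [-1.2, 1.2, 10.1]
gripper_width: 0.0397
t 3.02 pos [0.4732 0.1096 0.0174] yaw 18.5 q6 1.35 F [-1.2  1.2 10.1] T [0.187 0.139 0.016] w 0.0397 tilt [0.0008 0.0001]
t 3.52 pos [0.4725 0.1095 0.1166] yaw 18.5 q6 1.35 F [ 0.5 -0.7 -5.3] T [-0.007 -0.02   0.023] w 0.0399 tilt [-0.0001 -0.    ]
.6626,-.2375,.2,-6.1 -> [ 0.07    0.3894 -0.0834] turn 4.10
.6626,-.2375,.2,173.9 -> [ 0.07    0.3894 -0.0834] turn -25.90
```

```bash
for i in 1 2 3; do python3 -m inch '[[[0,0,0],0],[[0,0,0],0]]'>/dev/null; python3 go.py; done; python3 - <<'E'
from workcell import capture
import cv2,numpy as np
a=capture("scene")["pixels"];cv2.imwrite("pics/w1.png",cv2.resize(a[180:340,230:430],None,fx=3.5,fy=3.5,interpolation=2))
E
```

```text
t 3.68 pos [0.4721 0.1094 0.1157] yaw 18.5 q6 1.35 F [-0.7 -0.3 -3. ] T [-0.001 -0.119  0.021] w 0.0399 tilt [-0.0024 -0.0003]
t 3.85 pos [0.4725 0.1094 0.1162] yaw 18.5 q6 1.35 F [-0.1 -0.2 -3.3] T [ 0.008 -0.086 -0.02 ] w 0.0400 tilt [-0.0014 -0.0002]
t 4.02 pos [0.4728 0.1095 0.1167] yaw 18.5 q6 1.35 F [ 0.4 -0.3 -3. ] T [ 0.061 -0.107  0.026] w 0.0399 tilt [-0.0004 -0.0001]
```

View pics/w1.png

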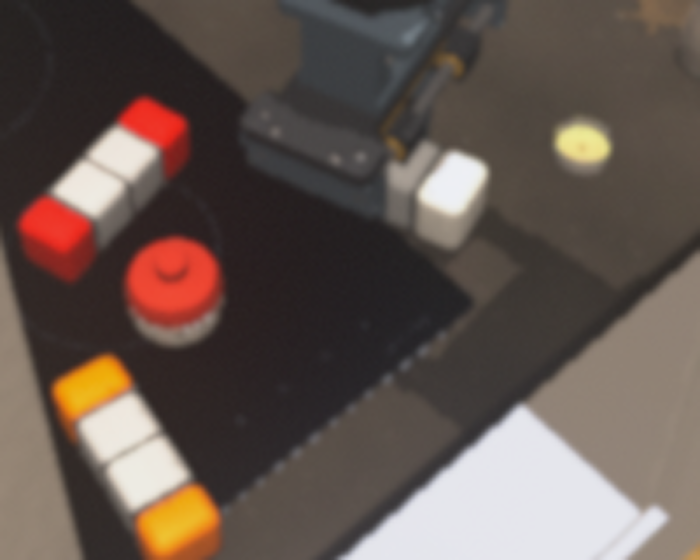

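```bash
python3 -m inch '[[[0.02,0,-0.08],0],[[0.07,0.25,-0.08],0],[[0.07,0.25,-0.08],0],[[0.07,0.25,-0.08],0],[[0.07,0.25,-0.08],0],[[0.07,0.25,-0.08],0],[[0.07,0.25,-0.08],0],[[0.07,0.25,-0.08],0]]' - 20 >/dev/null; python3 -m inch '[[[0,0.139,0],4],[[0,0.139,0],4.1],[[0,0.139,0],4.1],[[0,0.139,0],4.1],[[0,0.139,0],4.1],[[0,0.139,0],4.1],[[0,0.139,0],4.1]]'; python3 go.py .663,-.2375,.135,-6.1
```

```text
time_s: 5.32
position: [0.6624, -0.2364, 0.1965]
eef_rot: [-3.137, 0.165, 0.001]
contact_force: [0.3, 0.4, -3.5]
gripper_width: 0.0398
t 5.32 pos [ 0.6624 -0.2364  0.1965] yaw -6.0 q6 1.25 F [ 0.3  0.4 -3.5] T [ 0.03  -0.023 -0.074] w 0.0398 tilt [-0.0008  0.0006]
.663,-.2375,.135,-6.1 -> [0.0007 0.001  0.0615] turn 0.02
```

```bash
python3 -m inch '[[[0.001,0.001,0.03],0],[[0.001,0.001,0.062],0],[[0.001,0.001,0.062],0],[[0.001,0.001,0.062],0]]'>/dev/null; python3 go.py; python3 - <<'E'
from workcell import capture
import cv2,numpy as np
a=capture("top")["pixels"][115:205,335:465];b=capture("scene")["pixels"][110:210,290:430]
a=cv2.resize(a,(585,405),interpolation=2);b=cv2.resize(b,(585,418),interpolation=2)[:190+0] if 0 else cv2.resize(b,(280,200),interpolation=2)
cv2.imwrite("pics/d1.png",a);cv2.imwrite("pics/d1s.png",cv2.resize(b,None,fx=2.5,fy=2.5))
E
python3 go.py
```

```text
t 5.65 pos [ 0.6626 -0.2367  0.1341] yaw -6.0 q6 1.25 F [ 0.7  0.7 -2. ] T [-0.002 -0.072  0.002] w 0.0403 tilt [-0.0032  0.0016]
t 5.75 pos [ 0.6645 -0.2379  0.1369] yaw -6.0 q6 1.25 F [ 0.3 -0.1 -2.9] T [ 0.037 -0.071  0.019] w 0.0400 tilt [ 0.0018 -0.0008]
```

View pics/d1s.png

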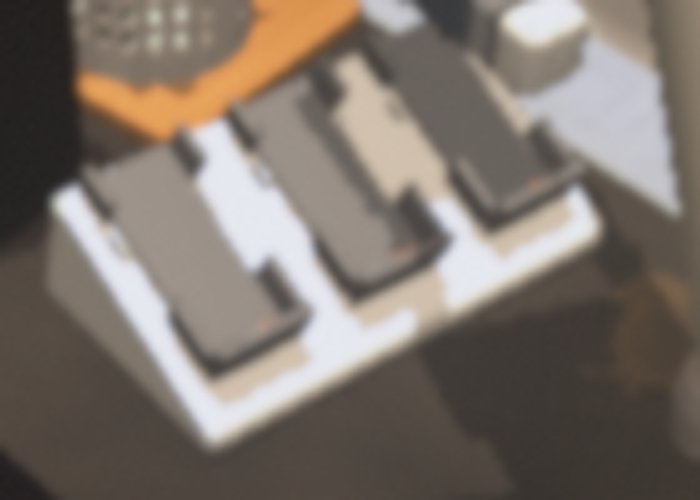

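```bash
python3 - <<'E'
from h import *
s=pickle.load(open("pics/scene0.pkl","rb"));t=pickle.load(open("pics/top0.pkl","rb"))
B={"L":(.6821,-.0545),"M":(.6723,-.146),"R":(.6626,-.2375)};k,d=np.cos(-.1066),np.sin(-.1066);a=np.radians(24)
def P(n,u,w,h): # along slope from foot, lateral, off floor
    x=(u-.065)*np.cos(a)-(h-.021)*np.sin(a);z=.0892+(u-.065)*np.sin(a)+(h-.021)*np.cos(a);b=B[n];return [b[0]+k*x-d*w,b[1]+d*x+k*w,z]
a1=cv2.resize(t["pixels"][110:205,330:460],None,fx=5,fy=5,interpolation=2);b1=cv2.resize(s["pixels"][110:210,290:420],None,fx=5,fy=5,interpolation=2)
for im,c,o in((a1,t,(330,110)),(b1,s,(290,110))):
  for n in B:
    for h in((0,)):
      q=[((proj(c,P(n,u,w,0))-o+.5)*5).astype(int) for u,w in((0,.0245),(.118,.0245),(.118,-.0245),(0,-.0245))]
      cv2.polylines(im,[np.array(q)],True,(0,255,0),1)
      q=[((proj(c,P(n,0,w,.026))-o+.5)*5).astype(int) for w in(.0245,-.0245)];cv2.line(im,tuple(map(int,q[0])),tuple(map(int,q[1])),(0,0,255),1)
W=700;cv2.imwrite("pics/chk.png",np.vstack([a1[::1,:],b1])[:,:650] if 0 else cv2.resize(np.vstack([a1,b1]),None,fx=.61,fy=.61,interpolation=cv2.INTER_AREA))
E
```

```text
(no output)
```

View pics/chk.png

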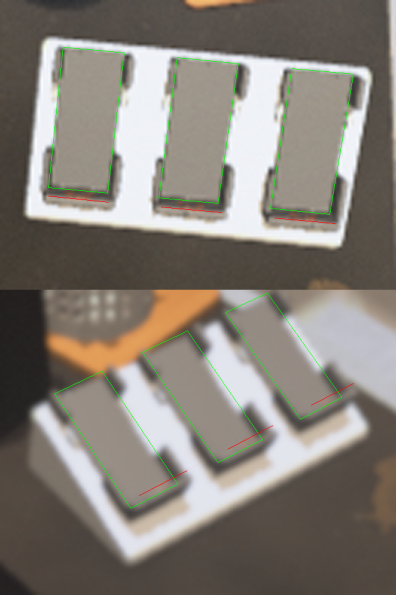

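```bash
python3 -m inch '[[[0,0.001,0.015],0],[[0,0.001,0.03],0],[[0,0.001,0.03],0]]' - 15; python3 go.py;python3 -m inch '[[[0,0,0.005],0],[[0,0,0.01],0],[[0,0,0.01],0],[[0,0,0.01],0]]'; python3 go.py .6646,-.2385,.082,-6.1
```

```text
time_s: 6.0
position: [0.6632, -0.2388, 0.1046]
eef_rot: [-3.137, 0.166, 0.001]
contact_force: [-0.6, 0.2, -4.0]
gripper_width: 0.0401
t 6.00 pos [ 0.6632 -0.2388  0.1046] yaw -6.1 q6 1.25 F [-0.6  0.2 -4. ] T [ 0.075 -0.05   0.047] w 0.0401 tilt [-0.0008  0.0004]
time_s: 6.33
position: [0.6639, -0.2393, 0.0956]
eef_rot: [3.137, -0.167, 0.001]
contact_force: [-0.3, 0.1, -3.6]
gripper_width: 0.0397
t 6.33 pos [ 0.6639 -0.2393  0.0956] yaw -6.1 q6 1.25 F [-0.3  0.1 -3.6] T [ 0.031 -0.121 -0.061] w 0.0397 tilt [ 0.0008 -0.0003]
.6646,-.2385,.082,-6.1 -> [ 0.0006 -0.0009  0.0136] turn 0.00
```

```bash
cat > pic.py <<'E'
import sys,cv2,numpy as np
from workcell import capture
a=capture("top")["pixels"][110:205,335:465];b=capture("scene")["pixels"][100:200,310:440]
cv2.imwrite("pics/%s.png"%sys.argv[1],np.vstack([cv2.resize(a,(410,300),interpolation=2),cv2.resize(b,(390,300),interpolation=2)[:, :] if 0 else cv2.resize(b,(410,300),interpolation=2)]))
E
python3 pic.py d2
```

```text
(no output)
```

View pics/d2.png

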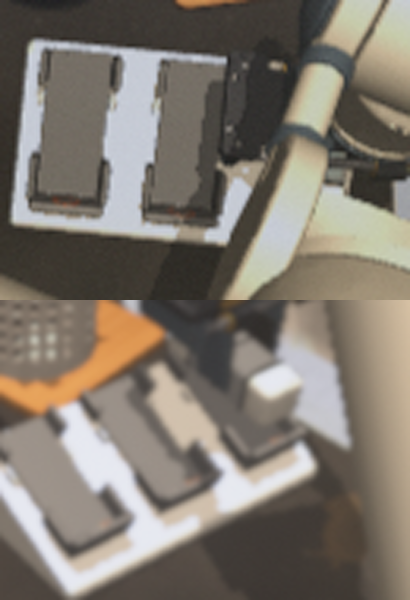

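```bash
python3 -m inch '[[[0.001,-0.001,0.004],0],[[0.001,-0.001,0.007],0],[[0.001,-0.001,0.007],0],[[0.001,-0.001,0.007],0]]' - 12; python3 -m inch '[[[0,0,0.003],0],[[0,0,0.006],0],[[0,0,0.006],0],[[0,0,0.006],0]]' ; python3 go.py .6646,-.2385,.082,-6.1
```

```text
time_s: 6.77
position: [0.6646, -0.2382, 0.0875]
eef_rot: [-3.137, 0.167, 0.001]
contact_force: [0.1, 0.4, -3.7]
gripper_width: 0.0399
time_s: 7.1
position: [0.6646, -0.2383, 0.0816]
eef_rot: [-3.137, 0.167, 0.0]
contact_force: [-0.6, -0.3, -3.5]
gripper_width: 0.0401
t 7.10 pos [ 0.6646 -0.2383  0.0816] yaw -6.1 q6 1.25 F [-0.6 -0.3 -3.5] T [ 0.066 -0.061  0.013] w 0.0401 tilt [-0.0003  0.0002]
.6646,-.2385,.082,-6.1 -> [ 0.      0.0002 -0.0004] turn 0.00
```

```bash
python3 -m inch '[[[0,0,0.004],0],[[0,0,0.004],0],[[0,0,0.004],0]]' ; python3 pic.py d3
```

```text
time_s: 7.35
position: [0.6646, -0.2383, 0.0777]
eef_rot: [-3.137, 0.167, 0.0]
contact_force: [-0.2, 0.4, -2.2]
gripper_width: 0.0399
```

View pics/d3.png

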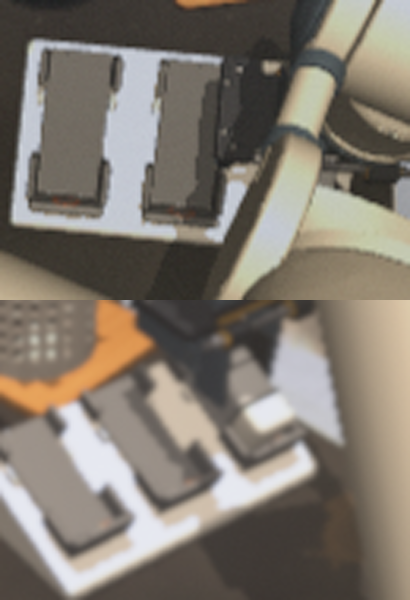

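```bash
python3 -m inch '[[[-0.003,0,0.003],0],[[-0.006,0,0.0045],0],[[-0.006,0,0.0045],0],[[-0.006,0,0.0045],0]]' ; python3 go.py
```

```text
time_s: 7.78
position: [0.6582, -0.2376, 0.0731]
eef_rot: [-3.137, 0.167, 0.001]
contact_force: [-0.6, -0.4, -3.0]
gripper_width: 0.0401
t 7.78 pos [ 0.6582 -0.2376  0.0731] yaw -6.1 q6 1.25 F [-0.6 -0.4 -3. ] T [0.011 0.117 0.03 ] w 0.0401 tilt [-0.0008  0.0003]
```

```bash
python3 -m inch '[[[-0.004,0,0.002],0],[[-0.004,0,0.002],0],[[-0.004,0,0.002],0]]' ; python3 go.py; python3 -m inch '[[[-0.004,0,0],0],[[-0.004,0,0],0],[[-0.004,0,0],0]]' ; python3 go.py
```

```text
time_s: 8.03
position: [0.6553, -0.2374, 0.0717]
eef_rot: [3.137, -0.167, 0.002]
contact_force: [5.1, -1.1, -1.7]
gripper_width: 0.04
t 8.03 pos [ 0.6553 -0.2374  0.0717] yaw -6.1 q6 1.24 F [ 5.1 -1.1 -1.7] T [ 0.065 -1.036 -0.072] w 0.0400 tilt [ 0.0016 -0.0004]
time_s: 8.28
position: [0.6527, -0.2372, 0.0725]
eef_rot: [3.136, -0.167, 0.007]
contact_force: [9.3, 1.1, 3.2]
gripper_width: 0.04
t 8.28 pos [ 0.6527 -0.2372  0.0725] yaw -6.1 q6 1.24 F [9.3 1.1 3.2] T [ 0.341 -1.787 -0.165] w 0.0400 tilt [ 0.0043 -0.0011]
```

```bash
python3 -m inch '[[[0.004,0,0],0],[[0.004,0,0],0],[[0.004,0,0],0],[[0.004,0,0],0]]' 0.35 ; python3 -m inch '[[[0,0,-0.05],0],[[0,0,-0.1],0],[[0,0,-0.14],0],[[0,0,-0.14],0],[[0,0.0,-0.14],0],[[0,-0.2,-0.14],0],[[0,-0.2,-0.14],0],[[0,-0.2,-0.14],0]]'; python3 go.py .6353,.1978,.13,-75.7 .6353,.1978,.13,104.3; python3 pic.py d4
```

```text
time_s: 8.62
position: [0.6543, -0.2372, 0.0711]
eef_rot: [-3.137, 0.167, 0.002]
contact_force: [-0.0, -0.2, 0.5]
gripper_width: 0.0587
time_s: 9.28
position: [0.6672, -0.112, 0.2105]
eef_rot: [-3.137, 0.169, 0.002]
contact_force: [1.3, 0.6, 0.9]
gripper_width: 0.0594
t 9.28 pos [ 0.6672 -0.112   0.2105] yaw -6.2 q6 1.42 F [1.3 0.6 0.9] T [ 0.053  0.001 -0.004] w 0.0594 tilt [-0.0015  0.0004]
.6353,.1978,.13,-75.7 -> [-0.0651 -0.3046  0.0805] turn 11.59
.6353,.1978,.13,104.3 -> [-0.0651 -0.3046  0.0805] turn -18.41
```

View pics/d4.png

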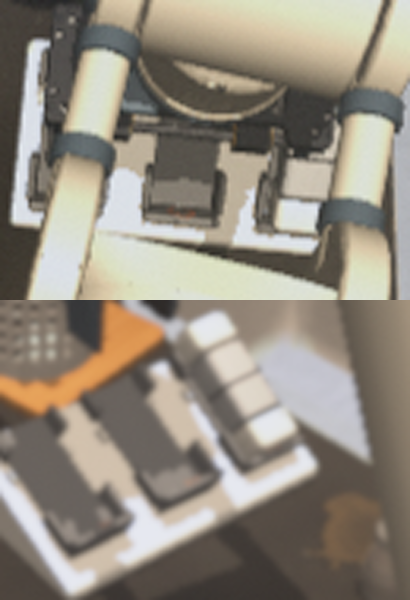

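```bash
python3 -m inch '[[[-0.065,-0.304,0],-9],[[-0.065,-0.304,0],-9],[[-0.065,-0.304,0],-9],[[-0.065,-0.304,0],-9],[[-0.065,-0.304,0],-9],[[-0.065,-0.304,0],-9],[[-0.065,-0.304,0],-9],[[-0.065,-0.304,0],-9]]' 0.22 30 >/dev/null; python3 -m inch '[[[0,0,0],-9.4],[[0,0,0],-9.4],[[0,0,0],-9.4],[[0,0,0],-9.4],[[0,0,0],-9.4],[[0,0,0],-9.4],[[0,0,0],-9.4],[[0,0,0],-9.4]]' >/dev/null; python3 go.py .6353,.1978,.1,104.3
```

```text
t 10.72 pos [0.6351 0.1957 0.2104] yaw 104.7 q6 -0.05 F [-0.5  0.4  0.1] T [ 0.006 -0.117  0.057] w 0.0710 tilt [-0.0016 -0.0005]
.6353,.1978,.1,104.3 -> [0.0019 0.0007 0.1104] turn 0.06
```

```bash
python3 -m inch '[[[0.002,0.001,0.04],0],[[0.002,0.001,0.08],0],[[0.002,0.001,0.12],0],[[0.002,0.001,0.15],0],[[0.002,0.001,0.18],0],[[0.002,0.001,0.194],0],[[0.002,0.001,0.194],0],[[0.002,0.001,0.194],0]]' >/dev/null; python3 go.py .6353,.1978,.016,104.3
python3 -m inch '[[[0,0,0],0],[[0,0,0],0],[[0,0,0],0],[[0,0,0],0],[[0,0,0],0],[[0,0,0],0]]' 1 30 >/dev/null; python3 go.py
python3 -m inch '[[[0,0,-0.03],0],[[0,0,-0.06],0],[[0,0,-0.1],0],[[0,0,-0.13],0],[[0,0,-0.13],0],[[0,0,-0.13],0],[[0,0,-0.13],0]]'>/dev/null
for i in 1 2 3 4; do python3 -m inch '[[[0,0,0],0],[[0,0,0],0]]'>/dev/null; python3 go.py; done
```

```text
t 11.38 pos [0.6354 0.198  0.0166] yaw 104.3 q6 -0.04 F [-0.1  0.7  0.6] T [-0.002 -0.101  0.03 ] w 0.0709 tilt [-0.0021 -0.0005]
.6353,.1978,.016,104.3 -> [-0.0002 -0.0001  0.0006] turn 0.00
t 11.88 pos [0.6364 0.1984 0.0181] yaw 104.3 q6 -0.04 F [-1.1 -0.   7.2] T [-0.08   0.097  0.012] w 0.0396 tilt [0.001  0.0002]
t 12.63 pos [0.6352 0.1982 0.1458] yaw 104.3 q6 -0.04 F [ 1.1  0.9 -3.9] T [ 0.08  -0.159  0.017] w 0.0399 tilt [-0.0027 -0.0006]
t 12.80 pos [0.6357 0.1983 0.1466] yaw 104.3 q6 -0.04 F [-0.1  0.3 -3. ] T [ 0.056 -0.111 -0.006] w 0.0398 tilt [-0.0012 -0.0003]
t 12.97 pos [0.636  0.1984 0.1472] yaw 104.3 q6 -0.04 F [ 0.1 -0.6 -3.1] T [ 0.121 -0.09  -0.012] w 0.0397 tilt [-0.0004 -0.    ]
t 13.13 pos [0.6361 0.1984 0.1474] yaw 104.3 q6 -0.04 F [ 0.9 -0.4 -3.7] T [ 0.054 -0.111  0.03 ] w 0.0400 tilt [0. 0.]
```

```bash
python3 -m inch '[[[0,0,-0.06],9],[[0,0,-0.06],9],[[0,0,-0.06],9],[[0,0,-0.06],9],[[0,0,-0.06],9],[[0,0,-0.06],9],[[0,0,-0.06],9],[[0,0,-0.06],9]]' - 20 >/dev/null;  python3 -m inch '[[[0,0,0],9.4],[[0,0,0],9.4],[[0,0,0],9.4],[[0,0,0],9.4],[[0,0,0],9.4],[[0,0,0],9.4],[[0,0,0],9.4],[[0,0,0],9.4]]' >/dev/null; python3 go.py .676,-.147,.2,-6.1
```

```text
t 14.47 pos [0.6361 0.1983 0.2075] yaw -6.5 q6 1.90 F [-0.2 -0.5 -3.2] T [ 0.028 -0.123  0.02 ] w 0.0400 tilt [ 0.0001 -0.    ]
.676,-.147,.2,-6.1 -> [0.0785 0.3387 0.0075] turn -0.06
```

```bash
python3 -m inch '[[[0.078,0.3,0.007],0],[[0.078,0.3,0.007],0],[[0.078,0.3,0.007],0],[[0.078,0.3,0.007],0],[[0.078,0.3,0.007],0],[[0.078,0.3,0.007],0],[[0.078,0.3,0.007],0],[[0.078,0.3,0.007],0]]' >/dev/null;  python3 -m inch '[[[0,0.039,0.03],-0.06],[[0,0.039,0.06],-0.06],[[0,0.039,0.06],-0.06],[[0,0.039,0.06],-0.06],[[0,0.039,0.06],-0.06]]' - 15 >/dev/null; python3 go.py .676,-.147,.1,-6.1
```

```text
t 15.55 pos [ 0.6784 -0.1464  0.1417] yaw -5.7 q6 1.37 F [ 0.1  0.2 -2.5] T [ 0.069 -0.089  0.007] w 0.0395 tilt [ 0.0012 -0.0001]
.676,-.147,.1,-6.1 -> [-0.0023  0.0009  0.0417] turn 0.07
```

```bash
python3 -m inch '[[[-0.002,0.001,0.02],0.07],[[-0.002,0.001,0.042],0.07],[[-0.002,0.001,0.042],0.07],[[-0.002,0.001,0.042],0.07]]' - 12 ; python3 -m inch '[[[0,0,0.006],0],[[0,0,0.012],0],[[0,0,0.012],0],[[0,0,0.012],0]]';  python3 -m inch '[[[0,0,0.005],0],[[0,0,0.009],0],[[0,0,0.009],0],[[0,0,0.009],0]]'; python3 go.py .676,-.147,.078,-6.1;
```

```text
time_s: 15.88
position: [0.676, -0.1469, 0.0996]
eef_rot: [-3.137, 0.166, -0.0]
contact_force: [-0.0, 0.5, -3.2]
gripper_width: 0.0398
time_s: 16.22
position: [0.6758, -0.1477, 0.0867]
eef_rot: [3.137, -0.168, 0.0]
contact_force: [-0.1, -0.7, -3.8]
gripper_width: 0.0397
time_s: 16.55
position: [0.6755, -0.1478, 0.0771]
eef_rot: [-3.137, 0.169, 0.001]
contact_force: [0.4, 0.8, -3.4]
gripper_width: 0.04
t 16.55 pos [ 0.6755 -0.1478  0.0771] yaw -6.2 q6 1.38 F [ 0.4  0.8 -3.4] T [ 0.027  0.113 -0.033] w 0.0400 tilt [-0.0003  0.0001]
.676,-.147,.078,-6.1 -> [ 0.0004 -0.0009 -0.0009] turn -0.01
```

```bash
python3 -m inch '[[[-0.003,-0.001,0.003],0],[[-0.006,-0.001,0.0045],0],[[-0.006,-0.001,0.0045],0],[[-0.006,-0.001,0.0045],0]]';python3 go.py; python3 -m inch '[[[-0.004,0,0.001],0],[[-0.004,0,0.001],0],[[-0.004,0,0.001],0]]' ; python3 go.py; python3 -m inch '[[[-0.004,0,0],0],[[-0.004,0,0],0],[[-0.004,0,0],0]]' ; python3 go.py
```

```text
time_s: 16.88
position: [0.6697, -0.1461, 0.0729]
eef_rot: [-3.137, 0.168, -0.0]
contact_force: [1.8, -0.6, -3.2]
gripper_width: 0.04
t 16.88 pos [ 0.6697 -0.1461  0.0729] yaw -6.1 q6 1.38 F [ 1.8 -0.6 -3.2] T [-0.154 -0.334 -0.031] w 0.0400 tilt [0.0002 0.    ]
time_s: 17.13
position: [0.6679, -0.146, 0.073]
eef_rot: [3.136, -0.169, 0.008]
contact_force: [9.3, 0.8, 1.9]
gripper_width: 0.0396
t 17.13 pos [ 0.6679 -0.146   0.073 ] yaw -6.2 q6 1.38 F [9.3 0.8 1.9] T [ 0.019 -1.74  -0.154] w 0.0396 tilt [ 0.0048 -0.0008]
time_s: 17.38
position: [0.6646, -0.1457, 0.0735]
eef_rot: [3.136, -0.169, 0.01]
contact_force: [11.5, -0.0, 5.5]
gripper_width: 0.0398
t 17.38 pos [ 0.6646 -0.1457  0.0735] yaw -6.2 q6 1.37 F [11.5 -0.   5.5] T [ 0.207 -2.034 -0.116] w 0.0398 tilt [ 0.0062 -0.0011]
```

```bash
python3 -m inch '[[[0.004,0,0],0],[[0.004,0,0],0],[[0.004,0,0],0],[[0.004,0,0],0]]' 0.35 ; python3 -m inch '[[[0,0,-0.05],0],[[0,0,-0.1],0],[[0,0,-0.14],0],[[0,0,-0.14],0],[[0,-0.2,-0.14],0],[[0,-0.2,-0.14],0],[[0,-0.2,-0.14],0],[[0,-0.2,-0.14],0]]' 0.35 >/dev/null; python3 go.py .463,.3057,.15,-8.7
```

```text
time_s: 17.72
position: [0.6652, -0.1456, 0.0715]
eef_rot: [-3.137, 0.168, 0.002]
contact_force: [0.1, 0.4, 1.2]
gripper_width: 0.0591
t 18.38 pos [0.6831 0.0216 0.2119] yaw -6.2 q6 1.62 F [ 0.5 -0.9  0.8] T [ 0.064 -0.033 -0.018] w 0.0592 tilt [-0.0006  0.    ]
.463,.3057,.15,-8.7 -> [-0.2495 -0.2588  0.0619] turn 0.42
```

```bash
python3 -m inch '[[[-0.22,-0.22,0.0],0],[[-0.22,-0.22,0],0],[[-0.22,-0.22,0],0],[[-0.22,-0.22,0],0],[[-0.22,-0.22,0],0],[[-0.22,-0.22,0],0],[[-0.22,-0.22,0],0],[[-0.22,-0.22,0],0]]' 0.22 30 >/dev/null; python3 -m inch '[[[-0.029,-0.039,0.06],0.4],[[-0.029,-0.039,0.06],0.4],[[-0.029,-0.039,0.06],0.4],[[-0.029,-0.039,0.06],0.4],[[-0.029,-0.039,0.06],0.4]]'>/dev/null; python3 go.py .463,.3057,.016,-8.7
python3 pic.py d5; python3 - <<'E'
from h import *
from workcell import capture
c=capture("scene");pickle.dump(c,open("pics/s5.pkl","wb"));c=capture("top");pickle.dump(c,open("pics/t5.pkl","wb"))
E
```

```text
t 19.47 pos [0.464  0.304  0.1523] yaw -8.5 q6 2.19 F [0.2 0.5 0.3] T [ 0.038 -0.095  0.015] w 0.0710 tilt [ 0.0002 -0.0002]
.463,.3057,.016,-8.7 -> [-0.0013 -0.0015  0.1363] turn 0.03
```

View pics/d5.png

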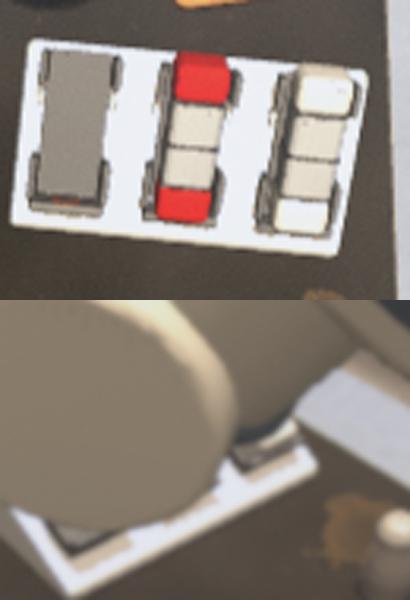

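```bash
cat > chk.py <<'E'
import sys
from h import *
t=pickle.load(open(sys.argv[1],"rb"))
B={"L":(.6821,-.0545),"M":(.6723,-.146),"R":(.6626,-.2375)};k,d=np.cos(-.1066),np.sin(-.1066)
def P(n,q,u,w,h):
    a=np.radians(24);b=a+q;H=np.array([.015*np.cos(a)+.021*np.sin(a),.0892+.015*np.sin(a)-.021*np.cos(a)])
    x,z=H+[(u-.080)*np.cos(b)-h*np.sin(b),(u-.080)*np.sin(b)+h*np.cos(b)];o=B[n];return [o[0]+k*x-d*w,o[1]+d*x+k*w,z]
for n in sys.argv[2:]:
  for q in(0,.14):
    print(n,q,[tuple(((proj(t,P(n,q,u,0,.042))-(335,110))*3.155).round().astype(int)) for u in(0,.03,.065,.1,.13)])
E
python3 chk.py pics/t5.pkl M R
python3 - <<'E'
from h import *
t=pickle.load(open("pics/t5.pkl","rb"))["pixels"].astype(int)
p=t[110:205,335:465]
for n,x0,x1 in(("M",(188+16)/3.155,0),("R",(310)/3.155,0)):
    # scan along mill centre line (x shifts -~.1 per row)
    for v in range(14,74):
        pass
red=((p[...,2]>150)&(p[...,1]<70)).astype(np.uint8)
N,l,s,c=cv2.connectedComponentsWithStats(red)
for i in range(1,N):
    if s[i,4]>20:print("red cap",(s[i,:4]*3.155).round(),(c[i]*3.155).round(1))
g=p.sum(2)
print("M",[(round(v*3.155),g[v,int(round(62.5-.09*(v-40)))]) for v in range(45,74)])
print("R",[(round(v*3.155),g[v,int(round(98.5-.09*(v-40)))]) for v in range(16,76)])
E
```

```text
M 0 [(np.int64(182), np.int64(222)), (np.int64(188), np.int64(184)), (np.int64(194), np.int64(140)), (np.int64(200), np.int64(95)), (np.int64(205), np.int64(56))]
M 0.14 [(np.int64(180), np.int64(223)), (np.int64(186), np.int64(189)), (np.int64(192), np.int64(147)), (np.int64(199), np.int64(104)), (np.int64(205), np.int64(66))]
R 0 [(np.int64(301), np.int64(233)), (np.int64(308), np.int64(196)), (np.int64(315), np.int64(152)), (np.int64(322), np.int64(107)), (np.int64(329), np.int64(68))]
R 0.14 [(np.int64(298), np.int64(235)), (np.int64(305), np.int64(200)), (np.int64(313), np.int64(158)), (np.int64(322), np.int64(115)), (np.int64(329), np.int64(78))]
red cap [177.  54.  54.  50.] [200.5  77.2]
red cap [158. 189.  54.  32.] [181.6 204. ]
M [(142, np.int64(662)), (145, np.int64(498)), (148, np.int64(503)), (151, np.int64(644)), (155, np.int64(654)), (158, np.int64(652)), (161, np.int64(647)), (164, np.int64(654)), (167, np.int64(649)), (170, np.int64(649)), (174, np.int64(644)), (177, np.int64(642)), (180, np.int64(641)), (183, np.int64(593)), (186, np.int64(431)), (189, np.int64(359
[... 896 characters left out ...]
9, np.int64(664)), (142, np.int64(662)), (145, np.int64(658)), (148, np.int64(658)), (151, np.int64(654)), (155, np.int64(601)), (158, np.int64(456)), (161, np.int64(550)), (164, np.int64(656)), (167, np.int64(655)), (170, np.int64(656)), (174, np.int64(657)), (177, np.int64(651)), (180, np.int64(648)), (183, np.int64(650)), (186, np.int64(652)), (189, np.int64(652)), (192, np.int64(651)), (196, np.int64(525)), (199, np.int64(400)), (202, np.int64(650)), (205, np.int64(719)), (208, np.int64(719)), (211, np.int64(717)), (215, np.int64(717)), (218, np.int64(716)), (221, np.int64(710)), (224, np.int64(710)), (227, np.int64(703)), (230, np.int64(580)), (233, np.int64(371)), (237, np.int64(635))]
```

```bash
python3 -m inch '[[[-0.001,-0.001,0.04],0],[[-0.001,-0.001,0.08],0],[[-0.001,-0.001,0.11],0],[[-0.001,-0.001,0.136],0],[[-0.001,-0.001,0.136],0],[[-0.001,-0.001,0.136],0]]' >/dev/null; python3 go.py .463,.3057,.016,-8.7
python3 -m inch '[[[0,0,0],0],[[0,0,0],0],[[0,0,0],0],[[0,0,0],0],[[0,0,0],0],[[0,0,0],0]]' 1 30 >/dev/null; python3 go.py
python3 -m inch '[[[0,0,-0.03],0],[[0,0,-0.06],0],[[0,0,-0.1],0],[[0,0,-0.13],0],[[0,0,-0.13],0],[[0,0,-0.13],0],[[0,0,-0.13],0]]'>/dev/null
for i in 1 2 3 4; do python3 -m inch '[[[0,0,0],0],[[0,0,0],0]]'>/dev/null; python3 go.py; done
```

```text
t 20.17 pos [0.4629 0.3047 0.0159] yaw -8.6 q6 2.20 F [-0.1 -0.1  0.5] T [ 0.001 -0.022 -0.015] w 0.0711 tilt [-0.0015 -0.0008]
.463,.3057,.016,-8.7 -> [-0.     -0.001  -0.0001] turn 0.02
t 20.67 pos [0.4634 0.3056 0.0168] yaw -8.5 q6 2.20 F [-1.2 -0.  10.6] T [0.035 0.188 0.016] w 0.0397 tilt [0.0013 0.0008]
t 21.42 pos [0.4621 0.3049 0.1444] yaw -8.5 q6 2.20 F [-1.   0.3 -3.6] T [ 0.004  0.07  -0.   ] w 0.0398 tilt [-0.0025 -0.0013]
t 21.58 pos [0.4626 0.3051 0.1451] yaw -8.5 q6 2.20 F [-0.3  0.  -3.2] T [ 0.066  0.09  -0.017] w 0.0393 tilt [-0.0013 -0.0007]
t 21.75 pos [0.4628 0.3052 0.1457] yaw -8.5 q6 2.20 F [-0.5 -0.2 -3.4] T [ 0.104  0.079 -0.039] w 0.0398 tilt [-0.0004 -0.0002]
t 21.92 pos [0.4629 0.3053 0.1459] yaw -8.5 q6 2.20 F [-0.1  0.8 -3.7] T [ 0.074  0.15  -0.014] w 0.0397 tilt [0. 0.]
```

```bash
for i in 1 2 3 4; do python3 -m inch '[[[0,0,-0.015],-7.6],[[0,0,-0.015],-7.6],[[0,0,-0.015],-7.6],[[0,0,-0.015],-7.6],[[0,0,-0.015],-7.6],[[0,0,-0.015],-7.6],[[0,0,-0.015],-7.6],[[0,0,-0.015],-7.6]]' - 25 >/dev/null; done; python3 go.py .6855,-.0553,.2,173.9
```

```text
t 24.58 pos [0.4629 0.3053 0.206 ] yaw 173.7 q6 -0.99 F [ 0.2  0.2 -4.4] T [ 0.1   -0.262  0.011] w 0.0396 tilt [0.0001 0.    ]
.6855,-.0553,.2,173.9 -> [-0.2606 -0.3341  0.006 ] turn -0.03
```

```bash
python3 -m inch '[[[-0.17,-0.22,0.0],0],[[-0.17,-0.22,0],0],[[-0.17,-0.22,0],0],[[-0.17,-0.22,0],0],[[-0.17,-0.22,0],0],[[-0.17,-0.22,0],0],[[-0.17,-0.22,0],0],[[-0.17,-0.22,0],0]]' >/dev/null; python3 -m inch '[[[-0.0905,-0.114,0],0],[[-0.0905,-0.114,0],0],[[-0.0905,-0.114,0],0],[[-0.0905,-0.114,0],0],[[-0.0905,-0.114,0.03],0],[[-0.0905,-0.114,0.06],0],[[-0.0905,-0.114,0.06],0]]' - 15 >/dev/null; python3 go.py .6855,-.0553,.1,173.9
```

```text
t 25.83 pos [ 0.6831 -0.0546  0.1401] yaw 173.5 q6 -1.62 F [-2.4  0.1 -5. ] T [ 0.094 -0.088 -0.03 ] w 0.0400 tilt [-0.0084  0.0015]
.6855,-.0553,.1,173.9 -> [-0.0025 -0.0004  0.0401] turn -0.07
```

```bash
python3 -m inch '[[[-0.001,0,0.0],-0.06],[[-0.001,0,0.02],-0.06],[[-0.001,0,0.04],-0.06],[[-0.001,0,0.04],-0.06],[[-0.001,0,0.04],-0.06]]' - 12; python3 go.py .6855,-.0553,.088,173.9; python3 -m inch '[[[0,0,0.006],0],[[0,0,0.012],0],[[0,0,0.012],0],[[0,0,0.012],0]]';  python3 -m inch '[[[0,0,0.005],0],[[0,0,0.009],0],[[0,0,0.009],0],[[0,0,0.009],0]]'; python3 go.py .6855,-.0553,.078,173.9
```

```text
time_s: 26.25
position: [0.6875, -0.0545, 0.1073]
eef_rot: [0.16, 3.137, -0.0]
contact_force: [0.5, -0.2, -2.4]
gripper_width: 0.0401
t 26.25 pos [ 0.6875 -0.0545  0.1073] yaw 174.2 q6 -1.63 F [ 0.5 -0.2 -2.4] T [ 0.055 -0.199  0.001] w 0.0401 tilt [ 0.0004 -0.0001]
.6855,-.0553,.088,173.9 -> [ 0.0019 -0.001   0.0193] turn 0.04
time_s: 26.58
position: [0.6873, -0.0547, 0.0942]
eef_rot: [0.159, 3.137, -0.0]
contact_force: [-1.0, 0.2, -3.4]
gripper_width: 0.0402
time_s: 26.92
position: [0.687, -0.0548, 0.0845]
eef_rot: [-0.159, -3.137, -0.0]
contact_force: [0.3, 0.4, -4.1]
gripper_width: 0.0395
t 26.92 pos [ 0.687  -0.0548  0.0845] yaw 174.2 q6 -1.64 F [ 0.3  0.4 -4.1] T [ 0.085 -0.214  0.013] w 0.0395 tilt [-0.0006  0.0001]
.6855,-.0553,.078,173.9 -> [ 0.0014 -0.0007  0.0065] turn 0.05
```

```bash
python3 -m inch '[[[0.001,0,0.003],0.04],[[0.001,0,0.0065],0.04],[[0.001,0,0.0065],0.04],[[0.001,0,0.0065],0.04]]';python3 go.py; python3 -m inch '[[[0.003,0,0.003],0],[[0.006,0,0.0045],0],[[0.006,0,0.0045],0],[[0.006,0,0.0045],0]]';python3 go.py; python3 -m inch '[[[0.004,0,0.001],0],[[0.004,0,0.001],0],[[0.004,0,0.001],0]]' ; python3 go.py
```

```text
time_s: 27.25
position: [0.686, -0.0547, 0.0781]
eef_rot: [-0.165, -3.137, -0.0]
contact_force: [0.6, -0.4, -3.1]
gripper_width: 0.0398
t 27.25 pos [ 0.686  -0.0547  0.0781] yaw 174.0 q6 -1.63 F [ 0.6 -0.4 -3.1] T [ 0.098 -0.061  0.007] w 0.0398 tilt [-0.0005  0.0001]
time_s: 27.58
position: [0.6797, -0.054, 0.0736]
eef_rot: [-0.165, -3.136, -0.0]
contact_force: [-0.8, -0.3, -2.4]
gripper_width: 0.0403
t 27.58 pos [ 0.6797 -0.054   0.0736] yaw 174.0 q6 -1.63 F [-0.8 -0.3 -2.4] T [ 0.045 -0.048 -0.021] w 0.0403 tilt [-0.0009  0.0001]
time_s: 27.83
position: [0.6772, -0.0538, 0.0735]
eef_rot: [0.165, 3.135, -0.0]
contact_force: [5.1, -0.2, -1.6]
gripper_width: 0.04
t 27.83 pos [ 0.6772 -0.0538  0.0735] yaw 174.0 q6 -1.63 F [ 5.1 -0.2 -1.6] T [-0.041 -1.227 -0.069] w 0.0400 tilt [ 0.0025 -0.0003]
```

Push the last bit, release, rise and clear the view (towards the hob).

```bash
python3 -m inch '[[[0.004,0,0],0],[[0.004,0,0],0],[[0.004,0,0],0]]'; python3 go.py; python3 -m inch '[[[-0.004,0,0],0],[[-0.004,0,0],0],[[-0.004,0,0],0],[[-0.004,0,0],0]]' 0.35 ; python3 -m inch '[[[0,0,-0.05],0],[[0,0,-0.1],0],[[0,0,-0.14],0],[[0,0,-0.14],0],[[0.1,0.2,-0.14],0],[[0.1,0.2,-0.14],0],[[0.1,0.2,-0.14],0],[[0.1,0.2,-0.14],0]]' >/dev/null; python3 -m inch '[[[0.1,0.2,0],0],[[0.1,0.2,0],0],[[0.1,0.2,0],0],[[0.1,0.2,0],0],[[0.1,0.2,0],0],[[0.1,0.2,0],0],[[0.1,0.2,0],0],[[0.1,0.2,0],0]]'; python3 - <<'E'
from h import *
from workcell import capture
for n in("top","scene"):
    c=capture(n);pickle.dump(c,open(f"pics/{n}6.pkl","wb"));cv2.imwrite(f"pics/{n}6.png",c["pixels"])
p=pickle.load(open("pics/top6.pkl","rb"))["pixels"]
z=cv2.resize(p[110:205,335:465],(410,300),interpolation=2)
cv2.imwrite("pics/fin.png",np.vstack([z,cv2.resize(p[100:280,170:480],(410,238),interpolation=cv2.INTER_AREA)]))
g=p[110:205,335:465].astype(int)
print("L",[(round(v*3.155),g[v,int(round(25-.09*(v-40)))].tolist()) for v in range(10,74)])
E
python3 chk.py pics/top6.pkl L M
```

```text
time_s: 28.08
position: [0.6747, -0.0536, 0.0743]
eef_rot: [0.165, 3.132, -0.001]
contact_force: [9.3, 0.6, 3.1]
gripper_width: 0.0398
t 28.08 pos [ 0.6747 -0.0536  0.0743] yaw 174.0 q6 -1.63 F [9.3 0.6 3.1] T [-0.068 -1.931 -0.062] w 0.0398 tilt [ 0.0056 -0.0007]
time_s: 28.42
position: [0.6758, -0.0535, 0.0726]
eef_rot: [-0.165, -3.136, -0.0]
contact_force: [0.2, 1.5, 0.4]
gripper_width: 0.0589
time_s: 29.75
position: [0.5388, 0.3122, 0.2127]
eef_rot: [-0.162, -3.137, 0.001]
contact_force: [0.5, -0.9, -0.3]
gripper_width: 0.0591
L [(32, [67, 72, 82]), (35, [67, 74, 81]), (38, [64, 71, 78]), (41, [63, 92, 169]), (44, [56, 104, 217]), (47, [59, 110, 227]), (50, [58, 110, 229]), (54, [62, 129, 232]), (57, [67, 161, 233]), (60, [71, 173, 233]), (63, [68, 165, 233]), (66, [68, 161, 233]), (69, [65, 158, 233]), (73, [67, 156, 233]), (76, [65, 154, 233]), (79, [63, 151, 232]), (82, [63, 149, 233]), (85, [62, 137, 233]), (88, [66, 109, 200]), (91, [84, 100, 129]), (95, [167, 181, 190]), (98, [206, 219, 228]), (101, [205, 220, 228]), (104, [205, 220, 228]), (107, [206, 221, 229]), (110, [20
[... 864 characters left out ...]
]), (227, [191, 213, 216]), (230, [110, 126, 139])]
L 0 [(np.int64(64), np.int64(210)), (np.int64(68), np.int64(173)), (np.int64(73), np.int64(129)), (np.int64(78), np.int64(84)), (np.int64(83), np.int64(45))]
L 0.14 [(np.int64(63), np.int64(212)), (np.int64(67), np.int64(177)), (np.int64(72), np.int64(136)), (np.int64(77), np.int64(93)), (np.int64(82), np.int64(55))]
M 0 [(np.int64(182), np.int64(222)), (np.int64(188), np.int64(184)), (np.int64(194), np.int64(140)), (np.int64(200), np.int64(95)), (np.int64(205), np.int64(56))]
M 0.14 [(np.int64(180), np.int64(223)), (np.int64(186), np.int64(189)), (np.int64(192), np.int64(147)), (np.int64(199), np.int64(104)), (np.int64(205), np.int64(66))]
```

View pics/fin.png

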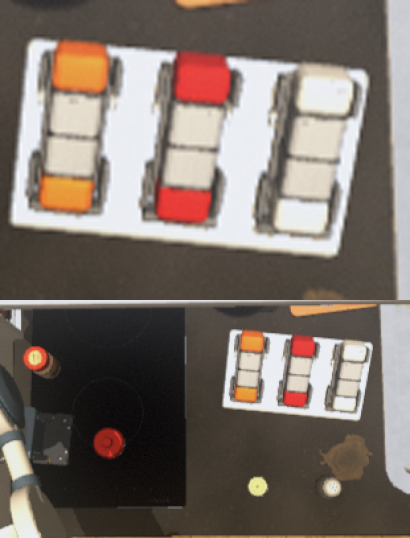

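```bash
python3 -c "
from workcell import manip,get_state;print(get_state()['contact_force']);print(manip.hand_in())"
```

```text
[ 0.14268838 -0.26028867  0.2523126 ]
the job is handed in; nothing more can be done
None
```

All three mills are back in the dock, battery end down: white in the right cradle, red in the middle, orange in the left. I handed the job in at about 30 s, with the gripper clear of everything.

- **Battery ends:** I found each heavy end from the wrist moment while lifting the mill by its middle. The orange one had to be turned half round before docking. The red reading was only about three times the noise, but its cradle sank as it should.
- **Seating:** I slid each mill down its slope until it pressed on the stop with about 9–12 N, then let go.
- **Last check:** The seams and cap edges in the top camera matched the predicted position for fully home and fully sunk within about 2.5 mm. In the same measure, an unsunk cradle would have shifted the seam by about 5 to 9 enlarged pixels, up to roughly 7 mm. The white and red mills were measured before the orange one was placed. The final picture shows them unchanged by eye.
- **What disagreed:** The low end edges of the orange and red mills read about 1 camera pixel (2–3 mm) off the prediction. I put this down to their rounded edges. My model of the dock's outline did not fit its front edge (about 3 pixels off), so I placed the mills by the cradles themselves.
- **Other objects:** The egg timer, salt shaker, spice jar and tea light look unmoved in the last top picture. I checked this by eye only.

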